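Fasten the playroom trunk with hasp and pin

ROBOT

A 6-joint arm with a two-finger parallel gripper is mounted at the origin on the work surface. World frame = base frame: x ahead of the robot, y to its left, z up, the work surface at z = 0. Lengths are in m, angles in rad, forces in N, time in s.
With the tool pointing down it reaches from about 0.25 to 0.725 m from the base axis. Payload 4 kg.
Tool frame: the origin (TCP) lies between the finger pads; the fingertips stand 22 mm ahead of it and the grasp point (between the pads) lies 3 mm ahead of it; x points along the fingers, z is the direction in which the jaws open and shut, and the axes are right-handed (so a half turn about x gives the same grasp; the last joint's range is limited). The gripper opens to 85 mm and grips with 20 to 120 N. Pads are 22 mm wide; open, the fingers measure 114 mm over their backs; the gripper's body (76 mm by 85 mm) begins 54 mm behind the grasp point. The pads swing forward as they close: fully open they stand 13 mm farther back than shut.
Start: joints at [1.298, 0.241, 0.005, 1.335, 0, 1.571], TCP at [0.135, 0.482, 0.253] pointing down, gripper open.
Joint ranges: [-2.72, 2.72], [-1.05, 1.87], [-1.09, 1.28], [-1.99, 2.15], [-1.42, 1.44], [-3.14, 3.14]. Speed limits (rad/s): [2.79, 2.79, 3.14, 3.14, 3.14, 3.14].

INTERFACE

Orientations are given as a unit quaternion [x, y, z, w].
In Python, from station import readout, eyes, order gives the robot as it stands. The module is installed in compiled form; this text tells all that it offers.
- The arm moves only by the shell command python3 -m crank 'ROWS' [FORCE]. ROWS is JSON, a list of rows, each an object of numbers: "hand": the closure in counts, from 0 (fully open) to 255 (shut); "dx", "dy", "dz": the shift along the tool's x, y, z in cm; "turn": the turn about the tool's x in rad. A call has 1 to 8 rows; each row is the pose to reach, as a shift and turn from the pose commanded when the call began, along the tool's axes at that moment; what a row does not reach only later rows make up. A row lasts 1/12 s, in which the tool goes at most 41.7 mm and 7.16 degrees, less where a joint would pass 70% of its speed; a pose out of reach is approached as far as the arm can. A call with a gripper value outside its range is refused whole. The fingers move at their own pace and stop on an object; FORCE is the grip in N (left out, the last holds). Time passes only in rows, so rows that repeat a pose let the fingers close. It gives the time, the measured TCP pose, the force and the opening at its end, in the units of the state.
- readout.get_state(): the state, without advancing time (a new reading comes with each control period).
- eyes.grab_frame(name): name is "side" or "top" or "wrist"; returns the picture (384x512x3 uint8, blue, green, red); there is no depth.
- eyes.calibration(name): a dict with "fx", "fy", "cx", "cy" (pixels), "extrinsics" (4x4, takes a point from camera to world coordinates). Camera axes: x right, y up, looking along -z (the intrinsics and any distortion apply to the point x, -y, -z); pixel columns grow to the right and rows downward; lengths in m; the calibration is good to about 2 mm. The wrist camera is an equidistant fisheye: a pixel r from the principal point sees the ray r / f radians off the axis. A picture is of the moment at which its call begins: read the wrist's pose just before it. calibration takes no time and is no camera call; for the wrist camera it gives the pose at the moment of the call.
- order.close_job(): hands the job in, once; it reports no verdict.
Trained networks look in the newest picture that a camera, given by its name, has taken for a name from the list of things; names that differ only in an ending like _2 or _b are one class to them, and where a whole thing is asked for, a point or a joint stands for the part that bears it (a point fixed in the world has none). Each returns a list of dicts, best first, with "p" (0 to 1); they miss things now and then, are a little off and sometimes report something else, mostly with a low value. They report only what shows in the picture. A call takes as long as a camera call. They do not tell look-alikes from the thing itself.
- eyes.trace(camera, label): "pixels" (384x512 bool, what is visible of it) and "at" ([column, row] in pixels, amid what is visible of it).
- eyes.tip_of(camera, label): "at" ([column, row] in pixels: a listed point, or the origin of a listed thing).
The state is a dict: "clock": time; "joints": joint angles; "dq": joint speeds; "joint_torque": joint torques, N m; "ee_pos": TCP position; "orientation": TCP orientation; "ft_force": force on the tool from outside, world axes, zero at the start; "ft_torque": the same for the moment, N m; "width": finger opening in m.
Only numpy, scipy, OpenCV 4.12 (cv2) and the standard library are available. Lean on these libraries where they do the work, as an engineer would, in place of code of your own. Each camera call takes 0.05 s, during which the arm holds its last target. There are 200 camera calls.

TASK

Fasten the plywood trunk: swing its metal hasp forward over the staple so that it hangs down against the trunk, then take the wooden pin with the wide round collar from the peg rack and drop it down through the staple's loop, in front of the hasp, until its collar rests on the loop. Leave the pin standing there.

Things in the scene. Friction and masses are not known exactly. Their poses are not given: they have to be found in the camera images.
- hasp (a joint): Angle (rad) of the steel hasp, a plate 64 mm wide, 90 long, 4 thick, with a 46 mm wide window 33 to 76 mm from its hinge. 0: hangs down closed, staple poking through the window; 1.57: straight out; 3.14: upright; 3.74: leaning back over the lid on its stop, the start. Free, lightly damped hinge: pushed from the lid side past upright it falls forward and hangs closed by itself in about 2 s.
- hinge (a point): Middle of the hasp's hinge line at the trunk's top edge, 120 mm above the table. x: level, straight out of the trunk's hasp side, away from the robot within 20 deg; y: along the hinge; z: up. The trunk is a fixed plywood box 160 (x) by 260 (y) by 120 mm tall; its flat lid lies behind the hinge (-x), level with it within 3 mm, and is otherwise clear.
- loop (a point): Centre of the staple's opening at its top face, 78 mm above the table, 42 below the hinge, 22 farther out; same axes. The staple is a fixed level loop of 8 mm square steel bar sticking out of the trunk; in front of the closed hasp it is open 40 mm (x) by 26 mm (y), right through, nothing under it but the table. Above and beside it is free; fingers fit best one on either side along y.
- pin: Beech pin, about 50 g, upright in any of 3 holes, 70 mm apart, of a 60 mm high plywood rack. Origin: centre of the collar's underside; z up. Below: shaft 14 mm across, 50 long. Above: collar 50 across, 6 thick, then a round grip 26 across up to 54 mm. x runs along the row of holes; clear beside it along y. The rack's other pegs (plain dowel; peg with 23 mm cap; tops 46 mm over it) have no collar.
Not all that is in view belongs to the job. What is shaped like the pin but purple is not meant.

How it is judged:
On the way, in this order (a step that is already met when the one before it is completed fails the run):
1. the hasp has swung over the staple and hangs closed (value of joint hasp below 0.2 rad), for 0.2 s.
2. the pin is down through the loop with the hasp closed (value of joint hasp below 0.2 rad and horizontal distance between pin and loop below 0.022 m and z of pin in the frame of loop between -0.006 and 0.008 m), for 0.2 s.
At the end, for the whole second after the job is handed in: The hasp hangs closed (within 0.2 rad), and the collared pin stands at rest in the staple's loop: collar centre within 22 mm sideways of the loop's centre, underside of the collar between 6 mm below and 8 mm above the loop's top, upright within 15 degrees (0.26 rad) (all of step 2 and angle between pin's own z axis and vertical below 0.26 rad and linear speed of pin below 0.03 m/s); the robot touches nothing.
It also fails if it takes over 48 s, if anything falls off the work surface, if the arm or the gripper's body presses on something with over 40 N, if the wrist force passes 120 N, or if a joint passes its speed limit or range.

## Working session

There is one attempt and no reset: what is moved stays moved. The work goes in short steps, Python scripts to look and compute and a shell command to move; the robot and the scene stay as the last step left them, time stands still between calls to the robot, and variables do not carry over. Pictures are saved under pics/ and viewed, about 8 in all and at most 12, crops included, and the job is handed in when it is done.

```bash
mkdir -p pics; cat > h.py <<'E'
import numpy as np, cv2, json
from station import readout, eyes, order
from scipy.spatial.transform import Rotation as R
def ray(c,px):
    k=eyes.calibration(c); E=np.array(k["extrinsics"])
    u=(px[0]-k["cx"])/k["fx"]; v=(px[1]-k["cy"])/k["fy"]
    if c=="wrist":
        r=np.hypot(u,v); s=np.sin(r)/r if r>1e-9 else 1
        d=np.array([u*s,-v*s,-np.cos(r)])
    else: d=np.array([u,-v,-1.])
    d=E[:3,:3]@d; return E[:3,3],d/np.linalg.norm(d)
def atz(c,px,z):
    o,d=ray(c,px); return o+d*(z-o[2])/d[2]
def meet(rs):
    A=sum(np.eye(3)-np.outer(d,d) for o,d in rs); b=sum((np.eye(3)-np.outer(d,d))@o for o,d in rs)
    p=np.linalg.solve(A,b); return p,[np.linalg.norm((np.eye(3)-np.outer(d,d))@(p-o)) for o,d in rs]
E
python3 - <<'E'
from h import *
np.set_printoptions(precision=4,suppress=True)
s=readout.get_state(); print(s["clock"],s["ee_pos"],s["orientation"],s["width"]); print(R.from_quat(s["orientation"]).as_matrix())
for c in ["top","side"]:
    f=eyes.grab_frame(c); cv2.imwrite(f"pics/{c}0.png",f); k=eyes.calibration(c); print(c,{a:b for a,b in k.items() if a!="extrinsics"}); print(np.array(k["extrinsics"]))
    for l in ["hinge","loop","pin"]:
        print(l,[(np.round(t["at"],1),round(t["p"],2)) for t in eyes.tip_of(c,l)][:4])
    for l in ["hasp","pin"]:
        print("tr",l,[(np.round(t["at"],1),round(t["p"],2),t["pixels"].sum()) for t in eyes.trace(c,l)][:4])
a=np.hstack([cv2.imread("pics/top0.png"),cv2.imread("pics/side0.png")])
cv2.imwrite("pics/a.png",cv2.resize(a,(800,300),interpolation=cv2.INTER_AREA))
E
```

```text
0.0 [0.1345 0.4809 0.2524] [-0.4278  0.5639  0.4269  0.5627] 0.08530622154119127
[[-0.0006 -0.963   0.2694]
 [-0.0021  0.2694  0.963 ]
 [-1.      0.     -0.0021]]
top {'fx': 360.79418944143356, 'fy': 360.79418944143356, 'cx': 252.6424790875611, 'cy': 187.76858405662074}
[[ 0.0126  0.9915 -0.1296  0.4463]
 [-0.9998  0.0101 -0.0196 -0.0684]
 [-0.0181  0.1298  0.9914  0.7559]
 [ 0.      0.      0.      1.    ]]
hinge [(array([115.7, 201.2]), 0.82)]
loop [(array([122.1, 188.4]), 0.6)]
pin [(array([342.2, 195.9]), 0.67), (array([289.9, 195.7]), 0.66)]
tr hasp [(array([115.3, 210. ]), 0.67, np.int64(755))]
tr pin [(array([291.9, 192.1]), 0.95, np.int64(478)), (array([342.7, 195.1]), 0.91, np.int64(524))]
side {'fx': 369.4188084677649, 'fy': 369.4188084677649, 'cx': 256.51171341436685, 'cy': 189.64110696763694}
[[ 0.981   0.139  -0.1351  0.4031]
 [-0.1936  0.7307 -0.6546 -0.5533]
 [ 0.0077  0.6684  0.7438  0.6817]
 [ 0.      0.      0.      1.    ]]
hinge [(array([240.6, 116. ]), 0.56)]
loop [(array([248. , 129.1]), 0.78)]
pin [(array([284.1, 279.6]), 0.94), (array([273.4, 237.6]), 0.92)]
tr hasp [(array([233.3, 108.2]), 0.76, np.int64(231))]
tr pin [(array([274.9, 235. ]), 0.83, np.int64(548)), (array([283.6, 277.6]), 0.72, np.int64(635))]
```

View pics/top0.png

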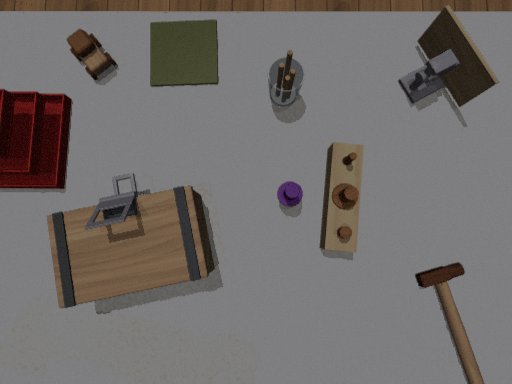

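View pics/side0.png

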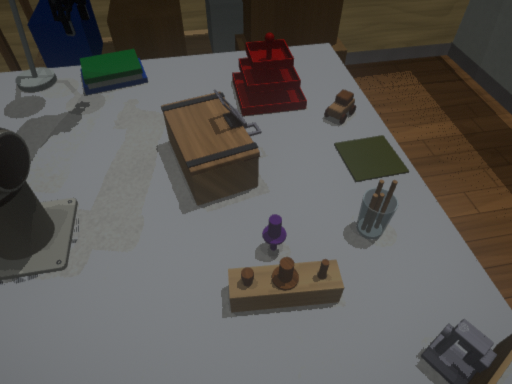

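The top view shows the trunk with the open hasp at (115,210) and the staple at about (123,187). The rack is at (343,197).

Pin candidates:
- The purple collared one at top (290,194), side (274,236). It is purple and so excluded.
- The brown wide-collared one in the rack's middle hole at top (346,196), side (285,275).
- The capped peg at top (344,233) and the plain dowel at top (350,158). Neither has a collar.

The middle one fits. I'll confirm it with a crop and compute positions.

```bash
python3 - <<'E'
from h import *
np.set_printoptions(precision=4,suppress=True)
t=cv2.imread("pics/top0.png"); s=cv2.imread("pics/side0.png")
a=cv2.resize(s[220:320,220:345],(500,400),interpolation=cv2.INTER_CUBIC); b=cv2.resize(t[160:240,80:140],(300,400),interpolation=cv2.INTER_CUBIC)
cv2.imwrite("pics/crop1.png",np.hstack([a,b]))
for n,pt,ps,z in [("hinge",(115.7,201.2),(240.6,116),.12),("loop",(122.1,188.4),(248,129.1),.078),("pin",(342.2,195.9),(284.1,279.6),.06)]:
    print(n,meet([ray("top",pt),ray("side",ps)]),atz("top",pt,z),atz("side",ps,z))
# lid corners/edges from top, rack corners
for px in [(55,213),(198,188),(207,272),(70,304)]: print("lid",px,atz("top",px,.12))
for px in [(333,144),(362,146),(356,251),(325,249)]: print("rack",px,atz("top",px,.06))
for px in [(88,227),(127,221),(100,196),(136,193)]: print("hasp",px,atz("top",px,.12))
E
```

```text
hinge (array([0.5079, 0.1858, 0.1236]), [np.float64(0.0053975731201934135), np.float64(0.005397573120193447)]) [0.5028 0.1878 0.12  ] [0.514  0.1902 0.12  ]
loop (array([0.5327, 0.1967, 0.0707]), [np.float64(0.0006588550051191011), np.float64(0.0006588550051190929)]) [0.5311 0.194  0.078 ] [0.5318 0.1878 0.078 ]
pin (array([ 0.5247, -0.2304,  0.0488]), [np.float64(0.00030008178490996884), np.float64(0.00030008178490987283)]) [ 0.5232 -0.2278  0.06  ] [ 0.5229 -0.2361  0.06  ]
lid (55, 213) [0.4805 0.2953 0.12  ]
lid (198, 188) [0.528  0.0415 0.12  ]
lid (207, 272) [0.3818 0.0212 0.12  ]
lid (70, 304) [0.3245 0.256  0.12  ]
rack (333, 144) [ 0.6258 -0.2118  0.06  ]
rack (362, 146) [ 0.6222 -0.2685  0.06  ]
rack (356, 251) [ 0.4186 -0.2518  0.06  ]
rack (325, 249) [ 0.4216 -0.1934  0.06  ]
hasp (88, 227) [0.4565 0.2343 0.12  ]
hasp (127, 221) [0.4679 0.1655 0.12  ]
hasp (100, 196) [0.5118 0.2166 0.12  ]
hasp (136, 193) [0.5179 0.1522 0.12  ]
```

View pics/crop1.png

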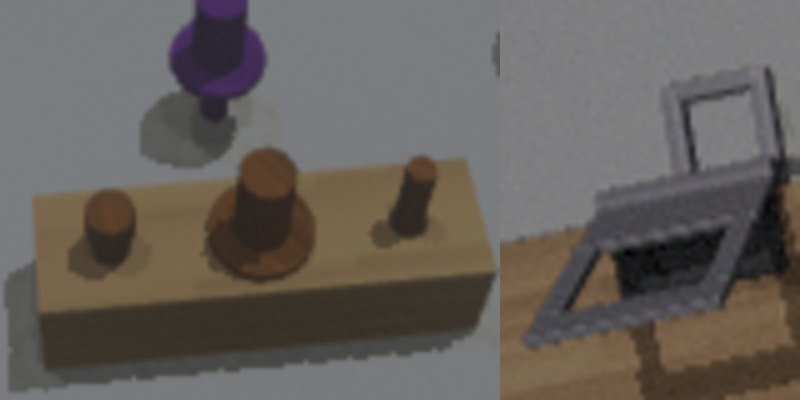

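The crop confirms it: the middle brown pin has the wide round collar, with the capped peg to its left and the plain dowel to its right. The hasp leans back over the lid. I measured the loop at about (0.531,0.193), the hinge at (0.509,0.189), a trunk yaw of about 10° and the pin at (0.523,-0.231). First I move behind the hasp with the fingers shut.

```bash
python3 -m crank '[{"hand":255,"dx":0,"dy":-9,"dz":-5.5,"turn":-0.12},{"hand":255,"dx":0,"dy":-18,"dz":-11,"turn":-0.24},{"hand":255,"dx":0,"dy":-27,"dz":-16,"turn":-0.36},{"hand":255,"dx":2,"dy":-35.8,"dz":-22,"turn":-0.447},{"hand":255,"dx":2,"dy":-35.8,"dz":-22,"turn":-0.447},{"hand":255,"dx":2,"dy":-35.8,"dz":-22,"turn":-0.447},{"hand":255,"dx":2,"dy":-35.8,"dz":-22,"turn":-0.447},{"hand":255,"dx":2,"dy":-35.8,"dz":-22,"turn":-0.447}]'
cat > st.py <<'E'
from h import *
import sys
np.set_printoptions(precision=4,suppress=True)
s=readout.get_state(); M=R.from_quat(s["orientation"]).as_matrix(); print(s["clock"],s["ee_pos"],s["width"],s["ft_force"],"zyaw",np.degrees(np.arctan2(M[1,2],M[0,2])))
def go(x,y,z,yaw):
    d=100*M.T@(np.array([x,y,z])-s["ee_pos"]); a=np.arctan2(M[1,2],M[0,2])-np.radians(yaw); print("go cm",d,"turn",(a+np.pi)%(2*np.pi)-np.pi)
if len(sys.argv)>4: go(*map(float,sys.argv[1:5]))
E
python3 st.py .42 .173 .187 100
```

```text
clock: 1.27
ee_pos: [0.3515, 0.2477, 0.2403]
orientation: [0.542, -0.454, -0.542, -0.455]
ft_force: [0.7, 0.6, -0.2]
width: 0.0
1.2667 [0.3515 0.2477 0.2403] 4.401830664362006e-06 [ 0.7373  0.618  -0.2268] zyaw 100.00542551354786
go cm [ 5.3287 -5.4474 -8.5484] turn 9.46930750216346e-05
```

```bash
python3 -m crank '[{"dx":0,"dy":-5.4,"dz":-8.5},{"dx":0,"dy":-5.4,"dz":-8.5},{"dx":3,"dy":-5.4,"dz":-8.5},{"dx":5.3,"dy":-5.4,"dz":-8.5},{"dx":5.3,"dy":-5.4,"dz":-8.5},{"dx":5.3,"dy":-5.4,"dz":-8.5}]' ; python3 st.py .42 .173 .187 100
python3 - <<'E'
from h import *
cv2.imwrite("pics/s1.png",np.vstack([cv2.resize(eyes.grab_frame(c)[a:b,x:y],None,fx=2,fy=2) for c,a,b,x,y in [("side",60,210,130,300),("top",150,300,50,220)]]))
E
```

```text
1.2667 [0.3515 0.2477 0.2403] 4.401830664362006e-06 [ 0.7373  0.618  -0.2268] zyaw 100.00542551354786
go cm [ 5.3287 -5.4474 -8.5484] turn 9.46930750216346e-05$[0]: bad value
```

View pics/s1.png

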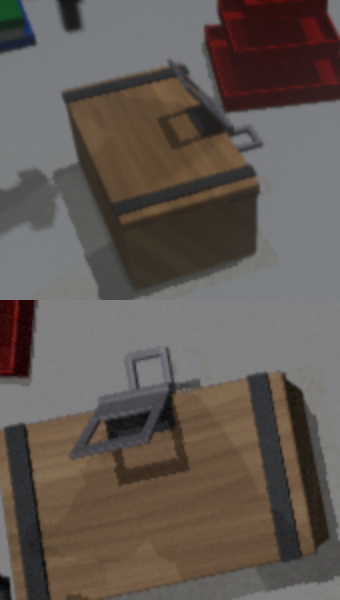

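The call was refused because every row needs all the keys. The picture shows the hasp still open and the trunk clear. I repeat the move.

```bash
python3 -m crank '[{"hand":255,"dx":0,"dy":-5.4,"dz":-8.5,"turn":0},{"hand":255,"dx":0,"dy":-5.4,"dz":-8.5,"turn":0},{"hand":255,"dx":3,"dy":-5.4,"dz":-8.5,"turn":0},{"hand":255,"dx":5.3,"dy":-5.4,"dz":-8.5,"turn":0},{"hand":255,"dx":5.3,"dy":-5.4,"dz":-8.5,"turn":0},{"hand":255,"dx":5.3,"dy":-5.4,"dz":-8.5,"turn":0}]' ; python3 st.py .42 .173 .187 100
```

```text
clock: 1.87
ee_pos: [0.4171, 0.175, 0.1863]
orientation: [-0.541, 0.456, 0.542, 0.453]
ft_force: [0.4, -0.2, 0.8]
width: 0.0002
1.8667 [0.4171 0.175  0.1863] 0.0002011543792356976 [ 0.449  -0.2153  0.7982] zyaw 99.99894309004208
go cm [-0.068  -0.2471 -0.2418] turn -1.8446558662787993e-05
```

```bash
python3 -m crank '[{"hand":255,"dx":0,"dy":-1.5,"dz":0,"turn":0},{"hand":255,"dx":0,"dy":-3,"dz":0,"turn":0},{"hand":255,"dx":0,"dy":-4.3,"dz":0,"turn":0},{"hand":255,"dx":0,"dy":-5.6,"dz":0,"turn":0},{"hand":255,"dx":0,"dy":-6.9,"dz":0,"turn":0},{"hand":255,"dx":0,"dy":-8.2,"dz":0,"turn":0},{"hand":255,"dx":0,"dy":-9.5,"dz":0,"turn":0},{"hand":255,"dx":0,"dy":-10.5,"dz":0,"turn":0}]'
python3 -m crank '[{"hand":255,"dx":0,"dy":-0.5,"dz":0,"turn":0},{"hand":255,"dx":0,"dy":0,"dz":0,"turn":0},{"hand":255,"dx":-2,"dy":3,"dz":0,"turn":0},{"hand":255,"dx":-5,"dy":3,"dz":0,"turn":0},{"hand":0,"dx":-8,"dy":3,"dz":0,"turn":0},{"hand":0,"dx":-8,"dy":3,"dz":0,"turn":0},{"hand":0,"dx":-8,"dy":3,"dz":0,"turn":0}]'
python3 st.py .523 -.2305 .2 90
python3 - <<'E'
from h import *
cv2.imwrite("pics/s2.png",np.hstack([cv2.resize(eyes.grab_frame(c)[a:b,x:y],None,fx=2,fy=2) for c,a,b,x,y in [("side",60,210,130,300),("top",130,280,50,220)]]))
E
```

```text
clock: 2.53
ee_pos: [0.5232, 0.1953, 0.1899]
orientation: [0.543, -0.452, -0.541, -0.455]
ft_force: [-0.3, -0.8, -0.2]
width: -0.0003
clock: 3.12
ee_pos: [0.4923, 0.1888, 0.2701]
orientation: [0.543, -0.453, -0.541, -0.456]
ft_force: [0.1, 0.1, -0.6]
width: 0.036
3.1167 [0.4923 0.1888 0.2701] 0.035966557601322176 [ 0.0557  0.0511 -0.6272] zyaw 100.0449292558641
go cm [  6.9367   4.3319 -41.8288] turn 0.1753170886447326
```

View pics/s2.png

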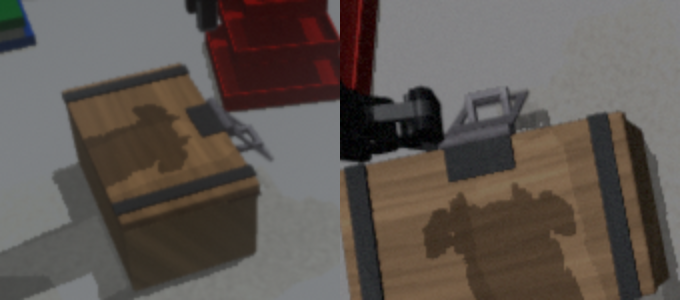

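The hasp is falling forward over the staple. Now I travel above the pin.

```bash
python3 -m crank '[{"hand":0,"dx":0,"dy":1,"dz":-10,"turn":0.1},{"hand":0,"dx":0,"dy":2,"dz":-20,"turn":0.2},{"hand":0,"dx":2,"dy":3,"dz":-30,"turn":0.262},{"hand":0,"dx":5,"dy":4.3,"dz":-41.8,"turn":0.262},{"hand":0,"dx":7,"dy":4.3,"dz":-41.8,"turn":0.262},{"hand":0,"dx":7,"dy":4.3,"dz":-41.8,"turn":0.262},{"hand":0,"dx":7,"dy":4.3,"dz":-41.8,"turn":0.262},{"hand":0,"dx":7,"dy":4.3,"dz":-41.8,"turn":0.262}]'
python3 st.py .523 -.2305 .2 85
```

```text
clock: 3.88
ee_pos: [0.5146, -0.1409, 0.217]
orientation: [-0.477, 0.522, 0.478, 0.521]
ft_force: [0.9, -0.5, 1.2]
width: 0.0856
3.8833 [ 0.5146 -0.1409  0.217 ] 0.08560041399210995 [ 0.8519 -0.4576  1.1987] zyaw 84.98250830104301
go cm [ 1.6864 -1.6268 -8.8492] turn -0.0003052877385671948
```

```bash
python3 -m crank '[{"hand":0,"dx":0,"dy":-1.6,"dz":-8.8,"turn":0},{"hand":0,"dx":1.7,"dy":-1.6,"dz":-8.8,"turn":0},{"hand":0,"dx":1.7,"dy":-1.6,"dz":-8.8,"turn":0},{"hand":0,"dx":1.7,"dy":-1.6,"dz":-8.8,"turn":0},{"hand":0,"dx":1.7,"dy":-1.6,"dz":-8.8,"turn":0}]'
python3 st.py .523 -.2305 .1 85
python3 - <<'E'
from h import *
np.set_printoptions(precision=4,suppress=True)
f=eyes.grab_frame("wrist"); 
k=eyes.calibration("wrist")
for l in ["pin"]:
    for t in eyes.tip_of("wrist",l)[:3]: print(l,t["at"],t["p"],atz("wrist",t["at"],.06)); cv2.circle(f,tuple(int(v) for v in t["at"]),3,(0,0,255),1)
    for t in eyes.trace("wrist",l)[:2]: print("tr",t["at"],t["p"])
    for c in ["top","side"]:
        eyes.grab_frame(c); print(c,[(t["at"],t["p"]) for t in eyes.tip_of(c,"hinge")+eyes.tip_of(c,"loop")], [(t["at"],t["p"]) for t in eyes.trace(c,"hasp")][:1])
cv2.imwrite("pics/w3.png",f)
E
```

```text
clock: 4.3
ee_pos: [0.523, -0.2279, 0.2002]
orientation: [-0.476, 0.522, 0.479, 0.521]
ft_force: [0.9, 0.1, 0.2]
width: 0.0853
4.3 [ 0.523  -0.2279  0.2002] 0.08532609010587644 [0.9092 0.121  0.1585] zyaw 84.91574391850688
go cm [10.0158 -0.0591 -0.2786] turn -0.0014705460368835688
pin [357.4, 181.5] 0.87 [ 0.5255 -0.1285  0.06  ]
pin [249.4, 190.3] 0.68 [ 0.5256 -0.2318  0.06  ]
tr [250.3, 191.8] 0.72
tr [364.8, 186.3] 0.71
top [([118.0, 197.6], 0.67), ([123.9, 187.7], 0.73)] [([120.7, 199.5], 0.57)]
side [([240.3, 112.8], 0.82), ([250.0, 131.0], 0.55)] [([240.6, 115.4], 0.62)]
```

View pics/w3.png

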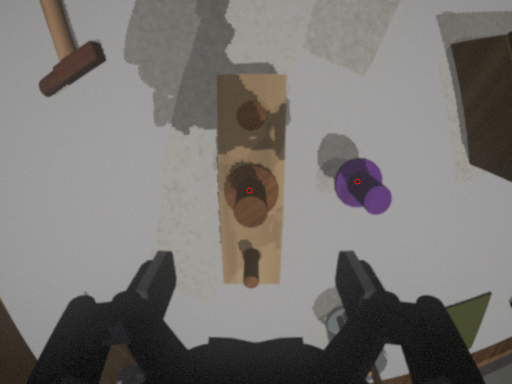

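The wrist view shows the brown collared pin at (249,190) between the jaws, the rack aligned with the tool and the purple pin at (357,181) off to the side. Wrist measurement is (0.5255,-0.232), which agrees within 3 mm. Descend and grip.

```bash
python3 -m crank '[{"hand":0,"dx":2,"dy":-0.25,"dz":-0.3,"turn":0},{"hand":0,"dx":5,"dy":-0.25,"dz":-0.3,"turn":0},{"hand":0,"dx":7.5,"dy":-0.25,"dz":-0.3,"turn":0},{"hand":0,"dx":9.2,"dy":-0.25,"dz":-0.3,"turn":0},{"hand":0,"dx":10,"dy":-0.25,"dz":-0.3,"turn":0},{"hand":0,"dx":10,"dy":-0.25,"dz":-0.3,"turn":0}]'
python3 -m crank '[{"hand":255,"dx":0,"dy":0,"dz":0,"turn":0},{"hand":255,"dx":0,"dy":0,"dz":0,"turn":0},{"hand":255,"dx":0,"dy":0,"dz":0,"turn":0},{"hand":255,"dx":0,"dy":0,"dz":0,"turn":0},{"hand":255,"dx":0,"dy":0,"dz":0,"turn":0},{"hand":255,"dx":0,"dy":0,"dz":0,"turn":0},{"hand":255,"dx":0,"dy":0,"dz":0,"turn":0},{"hand":255,"dx":0,"dy":0,"dz":0,"turn":0}]' 40
python3 st.py .525 -.231 .22 85
```

```text
clock: 5.35
ee_pos: [0.5249, -0.2311, 0.0995]
orientation: [-0.476, 0.522, 0.479, 0.521]
ft_force: [0.2, -0.8, 0.0]
width: 0.0852
clock: 6.02
ee_pos: [0.527, -0.2321, 0.1028]
orientation: [-0.478, 0.521, 0.477, 0.522]
ft_force: [-0.7, -0.9, 5.6]
width: 0.0244
6.0167 [ 0.527  -0.2321  0.1028] 0.024362864585264463 [-0.6878 -0.8673  5.5927] zyaw 84.9640029696467
go cm [-11.7185   0.1855   0.0848] turn -0.000628266700605451
```

```bash
python3 -m crank '[{"hand":255,"dx":-1,"dy":0,"dz":0,"turn":0},{"hand":255,"dx":-2.5,"dy":0,"dz":0,"turn":0},{"hand":255,"dx":-4.5,"dy":0,"dz":0,"turn":0},{"hand":255,"dx":-7,"dy":0,"dz":0,"turn":0},{"hand":255,"dx":-9.5,"dy":0,"dz":0,"turn":0},{"hand":255,"dx":-12,"dy":0,"dz":0,"turn":0},{"hand":255,"dx":-12,"dy":0,"dz":0,"turn":0}]'
python3 st.py .532 .13 .22 100
python3 - <<'E'
from h import *
np.set_printoptions(precision=4,suppress=True)
s=readout.get_state(); M=R.from_quat(s["orientation"]).as_matrix()
rs=[]
for c in ["wrist","side","top"]:
    f=eyes.grab_frame(c); r=eyes.tip_of(c,"pin")
    cv2.imwrite(f"pics/l_{c}.png",f)
    for t in r[:3]:
        o,d=ray(c,t["at"]); tt=atz(c,t["at"],s["ee_pos"][2]-.04); print(c,t["at"],t["p"],"rel TCP tool axes mm",1000*M.T@(tt-s["ee_pos"]))
    for l in ["hinge","loop"]: print(l,[(t["at"],t["p"]) for t in eyes.tip_of(c,l)])
a=cv2.imread("pics/l_wrist.png"); b=cv2.imread("pics/l_side.png")
cv2.imwrite("pics/l.png",np.hstack([cv2.resize(a[100:340,130:380],(400,384)),cv2.resize(b[80:320,170:420],(400,384))]))
E
```

```text
clock: 6.6
ee_pos: [0.5286, -0.2327, 0.2277]
orientation: [-0.481, 0.52, 0.475, 0.523]
ft_force: [1.8, -1.4, 0.2]
width: 0.0242
6.6 [ 0.5286 -0.2327  0.2277] 0.024151717222808355 [ 1.8452 -1.4041  0.151 ] zyaw 84.9693331678998
go cm [ 0.6402  2.8516 36.1607] turn -0.2623346249904541
wrist [254.6, 231.6] 0.8 rel TCP tool axes mm [39.913   9.6698  0.8807]
wrist [354.9, 165.2] 0.63 rel TCP tool axes mm [39.3937 49.6602 56.5803]
hinge []
loop []
side [290.1, 243.3] 0.79 rel TCP tool axes mm [39.9822  5.0955 -8.8346]
side [274.6, 237.1] 0.59 rel TCP tool axes mm [39.7364 27.9903  5.4588]
hinge []
loop [([248.5, 132.4], 0.89)]
top [290.2, 196.6] 0.93 rel TCP tool axes mm [ 39.3841  31.9779 113.7312]
top [357.9, 185.9] 0.56 rel TCP tool axes mm [39.9354  4.5319  8.8705]
hinge [([117.1, 199.9], 0.86)]
loop [([121.4, 189.0], 0.57), ([118.0, 198.5], 0.49)]
```

View pics/l.png

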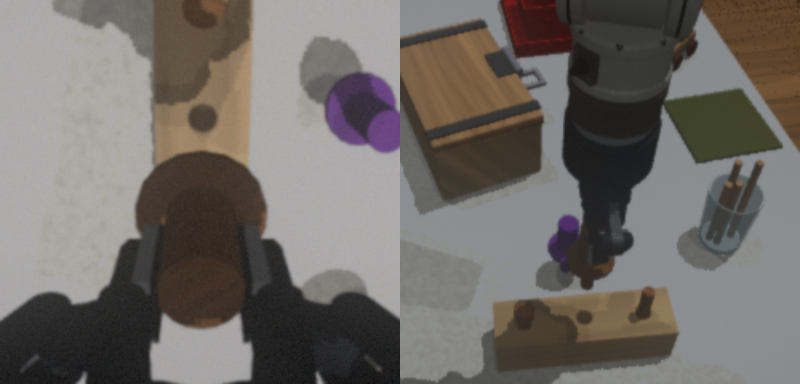

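The pin is held upright and its middle hole in the rack is empty. Now triangulate where the collar sits relative to the TCP.

```bash
python3 - <<'E'
from h import *
np.set_printoptions(precision=4,suppress=True)
s=readout.get_state(); M=R.from_quat(s["orientation"]).as_matrix(); print(s["clock"],s["ee_pos"],"toolx",M[:,0])
rs=[ray("wrist",(254.6,231.6)),ray("side",(290.1,243.3)),ray("top",(357.9,185.9))]
for q in [rs,rs[1:],rs[:2]]:
    p,e=meet(q); print(p,e,1000*M.T@(p-s["ee_pos"]))
L=meet([ray("top",(122.5,188.4)),ray("side",(248.8,130.8))]); print("loop",L)
for px in [(122.1,188.4),(123.9,187.7),(121.4,189)]: print(atz("top",px,.078))
for px in [(248,129.1),(250,131),(248.5,132.4)]: print(atz("side",px,.078))
E
python3 -m crank '[{"hand":255,"dx":0,"dy":0.7,"dz":9,"turn":-0.1},{"hand":255,"dx":0,"dy":1.4,"dz":18,"turn":-0.2},{"hand":255,"dx":0,"dy":2.8,"dz":27,"turn":-0.262},{"hand":255,"dx":0,"dy":2.8,"dz":36,"turn":-0.262},{"hand":255,"dx":0,"dy":2.8,"dz":36,"turn":-0.262},{"hand":255,"dx":0,"dy":2.8,"dz":36,"turn":-0.262},{"hand":255,"dx":0,"dy":2.8,"dz":36,"turn":-0.262},{"hand":255,"dx":0,"dy":2.8,"dz":36,"turn":-0.262}]'
```

```text
7.2 [ 0.5261 -0.2317  0.2212] toolx [-0.0009  0.0004 -1.    ]
[ 0.5276 -0.23    0.1686] [np.float64(0.0017237813691222403), np.float64(0.000700087602694147), np.float64(0.0011656855247878504)] [52.524  -1.3334  1.8037]
[ 0.5279 -0.2289  0.1683] [np.float64(4.582491732187518e-05), np.float64(4.582491732168488e-05)] [52.8979 -1.5615  2.8844]
[ 0.5264 -0.2313  0.1714] [np.float64(0.000682362256693175), np.float64(0.0006823622566932546)] [49.7367 -0.3049  0.3815]
loop (array([0.5344, 0.1989, 0.063 ]), [np.float64(0.0013940111956084313), np.float64(0.0013940111956085685)])
[0.5311 0.194  0.078 ]
[0.5325 0.1906 0.078 ]
[0.53   0.1952 0.078 ]
[0.5318 0.1878 0.078 ]
[0.5355 0.1793 0.078 ]
[0.5307 0.1745 0.078 ]
clock: 7.87
ee_pos: [0.5292, 0.1035, 0.2218]
orientation: [0.542, -0.455, -0.541, -0.455]
ft_force: [0.6, -0.6, 0.1]
width: 0.0239
```

```bash
python3 -m crank '[{"hand":255,"dx":0,"dy":-7.5,"dz":7.4,"turn":0},{"hand":255,"dx":0,"dy":-7.5,"dz":7.4,"turn":0},{"hand":255,"dx":0,"dy":-7.5,"dz":7.4,"turn":0},{"hand":255,"dx":0,"dy":-7.5,"dz":7.4,"turn":0},{"hand":255,"dx":0,"dy":-7.5,"dz":7.4,"turn":0},{"hand":255,"dx":0,"dy":-7.5,"dz":7.4,"turn":0},{"hand":255,"dx":0,"dy":-7.5,"dz":7.4,"turn":0}]'
python3 st.py .53 .19 .22 100
python3 - <<'E'
from h import *
np.set_printoptions(precision=4,suppress=True)
s=readout.get_state(); M=R.from_quat(s["orientation"]).as_matrix(); print(s["ee_pos"])
f=eyes.grab_frame("wrist"); cv2.imwrite("pics/w4raw.png",f)
for l,z in [("loop",.078),("hinge",.12),("pin",s["ee_pos"][2]-.04)]:
    for t in eyes.tip_of("wrist",l)[:2]: 
        w=atz("wrist",t["at"],z); print(l,t["at"],t["p"],w,1000*M.T@(w-s["ee_pos"]))
for t in eyes.trace("wrist","hasp")[:1]: print(t["at"],t["p"])
cv2.imwrite("pics/w4.png",cv2.resize(f[60:300,120:400],(700,600),interpolation=cv2.INTER_CUBIC))
E
```

```text
clock: 8.45
ee_pos: [0.59, 0.1862, 0.2217]
orientation: [-0.541, 0.455, 0.541, 0.455]
ft_force: [-0.3, -0.7, 0.3]
width: 0.0247
8.45 [0.59   0.1862 0.2217] 0.02471547546626132 [-0.2591 -0.6896  0.3147] zyaw 99.90548264707242
go cm [0.1727 5.8469 1.4059] turn -0.001649639008856063
[0.59   0.1862 0.2217]
hinge [272.6, 105.0] 0.63 [0.5124 0.186  0.12  ] [101.7425  76.3965  13.2225]
pin [13.5, 93.4] 0.71 [0.5193 0.0085 0.1817] [  40.1449  100.2128 -162.8982]
pin [252.7, 229.7] 0.68 [0.5846 0.1843 0.1817] [40.005   5.6185 -0.9736]
[272.8, 103.6] 0.69
```

View pics/w4.png

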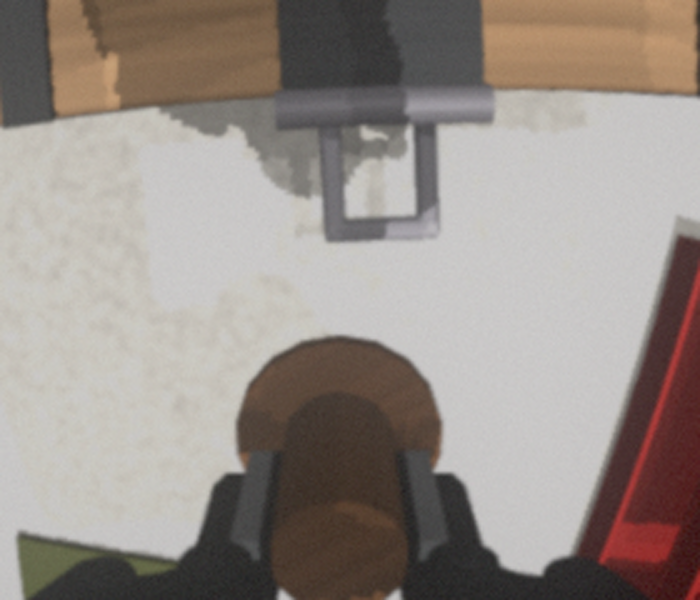

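The hasp hangs closed below its hinge barrel. The staple opening lies between inner columns 257 and 287 (full-picture), with its front inner edge at row 148. The collar is centred at about (255.6,235). Next I compute the shift.

```bash
python3 - <<'E'
from h import *
np.set_printoptions(precision=4,suppress=True)
s=readout.get_state(); M=R.from_quat(s["orientation"]).as_matrix(); print(s["clock"],s["ee_pos"])
P=lambda x,y:(120+x/2.5,60+y/2.5)
T=lambda w:1000*M.T@(w-s["ee_pos"])
for n,px,z in [("inL",P(346,218),.078),("inR",P(415,218),.078),("outL",P(326,240),.078),("outR",P(439,238),.078),("barL",P(277,110),.12),("barR",P(493,105),.12),
  ("collar L",P(237,425),.1845),("collar R",P(441,425),.1845),("collar T",P(339,336),.1845)]:
    w=atz("wrist",px,z); print(n,w,T(w))
E
```

```text
8.7 [0.5905 0.1865 0.2222]
inL [0.553  0.1833 0.078 ] [144.1536  37.5348   3.2114]
inR [0.5486 0.2077 0.078 ] [144.155   37.6835  28.0748]
outL [0.5622 0.1776 0.078 ] [144.1572  29.4419  -4.0015]
outR [0.5542 0.2178 0.078 ] [144.159   30.3965  37.0421]
barL [0.5171 0.1559 0.12  ] [102.133   77.6431 -17.6017]
barR [0.5037 0.2187 0.12  ] [102.1356  79.9694  46.5604]
collar L [0.5875 0.1622 0.1845] [ 37.6668   7.1119 -23.4728]
collar R [0.5792 0.2097 0.1845] [37.6696  7.1064 24.7596]
collar T [0.5614 0.1821 0.1845] [37.6574 29.3646  0.6372]
```

```bash
python3 -m crank '[{"hand":255,"dx":0,"dy":2.7,"dz":0.8,"turn":0},{"hand":255,"dx":0,"dy":5.3,"dz":1.5,"turn":0},{"hand":255,"dx":0,"dy":5.3,"dz":1.5,"turn":0},{"hand":255,"dx":2,"dy":5.3,"dz":1.5,"turn":0},{"hand":255,"dx":4,"dy":5.3,"dz":1.5,"turn":0},{"hand":255,"dx":4.2,"dy":5.3,"dz":1.5,"turn":0},{"hand":255,"dx":4.2,"dy":5.3,"dz":1.5,"turn":0},{"hand":255,"dx":4.2,"dy":5.3,"dz":1.5,"turn":0}]'
python3 st.py .5353 .1922 .118 100
python3 - <<'E'
from h import *
v=[]
for c,a,b,x,y in [("wrist",140,290,180,330),("side",70,190,190,310),("top",130,250,60,180)]:
    v.append(cv2.resize(eyes.grab_frame(c)[a:b,x:y],(266,266),interpolation=cv2.INTER_CUBIC))
cv2.imwrite("pics/m5.png",np.hstack(v))
E
```

```text
clock: 9.37
ee_pos: [0.5363, 0.1929, 0.1804]
orientation: [0.542, -0.454, -0.541, -0.455]
ft_force: [-0.9, -1.0, -0.7]
width: 0.0247
9.3667 [0.5363 0.1929 0.1804] 0.02467079410897293 [-0.9491 -1.0033 -0.6917] zyaw 99.96060469327173
go cm [ 6.2428  0.1179 -0.0568] turn -0.000687577812241269
```

View pics/m5.png

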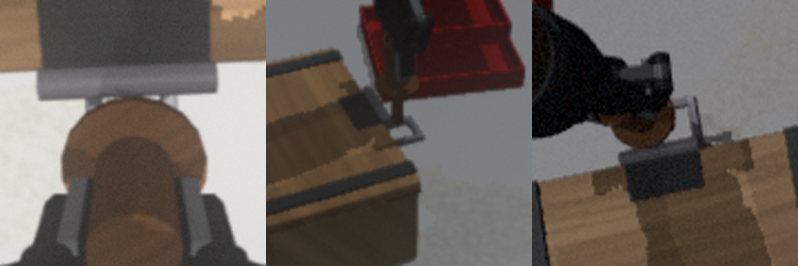

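Wrist view: the collar centre (col 134) sits over the staple arms (cols 93 and 172, middle 132). The side view shows the shaft above the opening. I lower it slowly.

```bash
python3 -m crank '[{"hand":255,"dx":0.8,"dy":0,"dz":0,"turn":0},{"hand":255,"dx":1.6,"dy":0,"dz":0,"turn":0},{"hand":255,"dx":2.4,"dy":0,"dz":0,"turn":0},{"hand":255,"dx":3.0,"dy":0,"dz":0,"turn":0},{"hand":255,"dx":3.0,"dy":0,"dz":0,"turn":0}]'
python3 st.py .5353 .1922 .118 100
```

```text
clock: 9.93
ee_pos: [0.542, 0.1945, 0.1543]
orientation: [0.545, -0.45, -0.538, -0.459]
ft_force: [6.5, 0.0, 14.7]
width: 0.0247
9.9333 [0.542  0.1945 0.1543] 0.024683780516589687 [ 6.4828  0.0421 14.7084] zyaw 99.96113903935476
go cm [ 3.6188  0.7532 -0.1109] turn -0.0006782517137473576
```

There's a 15 N contact at collar height 0.114 that pushes outward. The collar (radius 25) is catching the hinge barrel, which is 22 mm behind the loop centre. I back up, move out about 10 mm (the loop allows ±13) and recheck the grip.

```bash
python3 -m crank '[{"hand":255,"dx":-1.5,"dy":0,"dz":0,"turn":0},{"hand":255,"dx":-3,"dy":0,"dz":0,"turn":0},{"hand":255,"dx":-3,"dy":-5,"dz":0,"turn":0},{"hand":255,"dx":-3,"dy":-5,"dz":0,"turn":0},{"hand":255,"dx":-3,"dy":-5,"dz":0,"turn":0},{"hand":255,"dx":-3,"dy":-5,"dz":0,"turn":0}]'
python3 - <<'E'
from h import *
np.set_printoptions(precision=4,suppress=True)
s=readout.get_state(); M=R.from_quat(s["orientation"]).as_matrix(); print(s["clock"],s["ee_pos"],s["ft_force"],s["width"],M[:,0])
f=eyes.grab_frame("wrist"); cv2.imwrite("pics/w6raw.png",f)
for l,z in [("loop",.078),("hinge",.12),("pin",s["ee_pos"][2]-.04)]:
    for t in eyes.tip_of("wrist",l)[:2]: 
        w=atz("wrist",t["at"],z); print(l,t["at"],t["p"],w,1000*M.T@(w-s["ee_pos"]))
v=np.hstack([cv2.resize(f[60:300,120:400],(466,400),interpolation=cv2.INTER_CUBIC),cv2.resize(eyes.grab_frame("side")[70:190,200:300],(334,400),interpolation=cv2.INTER_CUBIC)])
cv2.imwrite("pics/w6.png",v)
E
```

```text
clock: 10.43
ee_pos: [0.5846, 0.2015, 0.1782]
orientation: [-0.541, 0.455, 0.542, 0.454]
ft_force: [-0.9, -0.8, -0.4]
width: 0.025
10.4333 [0.5846 0.2015 0.1782] [-0.903  -0.8079 -0.4167] 0.0249698805761759 [-0.0024 -0.0007 -1.    ]
hinge [250.9, 108.2] 0.93 [0.5093 0.1861 0.12  ] [58.3856 76.6632 -2.0405]
pin [254.2, 222.8] 0.9 [0.574  0.1996 0.1382] [40.0263 10.6162 -0.0222]
```

View pics/w6.png

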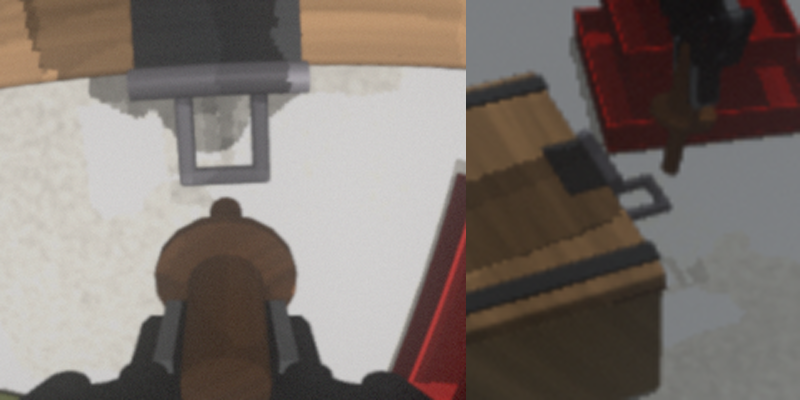

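The collar catch tilted the pin in the grip: the wrist view shows the shaft tip above the collar at about (256,183), so its foot leans towards the trunk. I measure the tilt.

```bash
python3 - <<'E'
from h import *
np.set_printoptions(precision=4,suppress=True)
from scipy.optimize import least_squares
s=readout.get_state(); M=R.from_quat(s["orientation"]).as_matrix(); p=s["ee_pos"]; print(p,s["clock"])
P=lambda x,y:(120+x*.6009,60+y*.6)
T=lambda px,z:1000*M.T@(atz("wrist",px,z)-p)
# predicted pixels: pin pose (d,y,tilt) -> compare tool-y at known depth
obs={"tip":P(226,198),"colT":P(226,217),"colM":P(226,275)}
yr={}
for n,px in obs.items():
    o,d=ray("wrist",px); a=M.T@(o-p)*1000; b=M.T@d; yr[n]=(a,b)
def y_at(n,dep): a,b=yr[n]; return a[1]+b[1]*(dep-a[0])/b[0]
def res(q):
    d,y,t=q; u=np.array([np.cos(t),np.sin(t)]); w=np.array([-np.sin(t),np.cos(t)])  # (depth,y), axis down
    o=np.array([d,y]); tip=o+50*u+7*w; cT=o-3*u+25*w
    return [y_at("tip",tip[0])-tip[1], y_at("colT",cT[0])-cT[1]]
for d in (36,40,44):
    r=least_squares(lambda q:res([d,q[0],q[1]]),[5,.2]); print(d,r.x,np.degrees(r.x[1]),r.cost)
print(T(P(189,175),.078),T(P(260,173),.078),T(P(183,186),.078),T(P(268,184),.078),T(P(129,83),.12),T(P(308,76),.12))
E
```

```text
[0.5843 0.2016 0.1798] 10.6833
36 [10.4172  0.1562] 8.951001859992417 5.039571944232757e-22
40 [9.1468 0.1591] 9.114313020365875 1.5777218104420236e-28
44 [7.8765 0.1619] 9.27767722181612 2.524354896707238e-29
[101.8269  31.1321 -16.2203] [101.8257  32.07    16.4486] [101.8252  25.9113 -19.1163] [101.8237  26.8644  20.2629] [ 59.8433  75.7945 -34.4504] [59.8412 78.1767 30.3682]
```

Tilt is 9° with the foot towards the trunk, which is acceptable: the foot lands near the loop's middle with the collar about 11 mm out, clear of the barrel. The collar levels itself on release. Lower in stages.

```bash
python3 -m crank '[{"hand":255,"dx":0,"dy":2,"dz":0,"turn":0},{"hand":255,"dx":0,"dy":3.4,"dz":0,"turn":0},{"hand":255,"dx":0,"dy":3.4,"dz":0,"turn":0},{"hand":255,"dx":0.8,"dy":3.4,"dz":0,"turn":0},{"hand":255,"dx":1.6,"dy":3.4,"dz":0,"turn":0},{"hand":255,"dx":2.2,"dy":3.4,"dz":0,"turn":0},{"hand":255,"dx":2.2,"dy":3.4,"dz":0,"turn":0},{"hand":255,"dx":2.2,"dy":3.4,"dz":0,"turn":0}]'
python3 -m crank '[{"hand":255,"dx":0.4,"dy":0,"dz":0,"turn":0},{"hand":255,"dx":0.8,"dy":0,"dz":0,"turn":0},{"hand":255,"dx":1.2,"dy":0,"dz":0,"turn":0},{"hand":255,"dx":1.2,"dy":0,"dz":0,"turn":0}]'
```

```text
clock: 11.35
ee_pos: [0.5513, 0.1956, 0.1565]
orientation: [-0.541, 0.455, 0.542, 0.454]
ft_force: [1.1, 0.0, -1.2]
width: 0.0242
clock: 11.68
ee_pos: [0.551, 0.1956, 0.1445]
orientation: [-0.541, 0.455, 0.542, 0.454]
ft_force: [-0.5, -0.6, -1.4]
width: 0.0244
```

```bash
python3 -m crank '[{"hand":255,"dx":0.5,"dy":0,"dz":0,"turn":0},{"hand":255,"dx":1.0,"dy":0,"dz":0,"turn":0},{"hand":255,"dx":1.5,"dy":0,"dz":0,"turn":0},{"hand":255,"dx":2.0,"dy":0,"dz":0,"turn":0},{"hand":255,"dx":2.0,"dy":0,"dz":0,"turn":0}]'
python3 - <<'E'
from h import *
v=[]
for c,a,b,x,y in [("wrist",80,280,155,355),("side",70,190,190,310),("top",120,240,70,190)]:
    v.append(cv2.resize(eyes.grab_frame(c)[a:b,x:y],(266,266),interpolation=cv2.INTER_CUBIC))
cv2.imwrite("pics/m7.png",np.hstack(v))
E
```

```text
clock: 12.1
ee_pos: [0.5507, 0.1955, 0.1241]
orientation: [-0.541, 0.455, 0.542, 0.454]
ft_force: [-0.1, 0.4, -0.4]
width: 0.0243
```

View pics/m7.png

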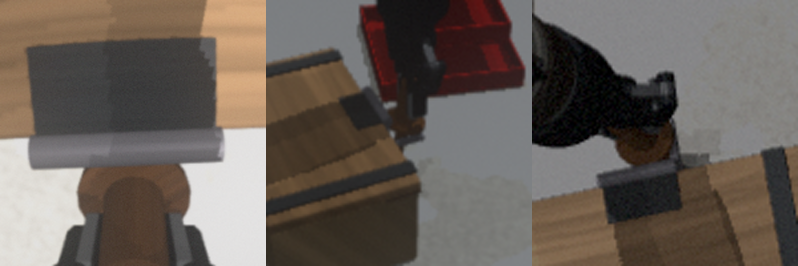

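The collar is just in front of the barrel and at staple height, with no contact force, so the shaft must be inside the loop. I lower the last few millimetres and release gently.

```bash
python3 -m crank '[{"hand":255,"dx":0.3,"dy":0,"dz":0,"turn":0},{"hand":255,"dx":0.5,"dy":0,"dz":0,"turn":0},{"hand":255,"dx":0.5,"dy":0,"dz":0,"turn":0}]'
python3 -m crank '[{"hand":120,"dx":0,"dy":0,"dz":0,"turn":0},{"hand":120,"dx":0,"dy":0,"dz":0,"turn":0},{"hand":0,"dx":0,"dy":0,"dz":0,"turn":0},{"hand":0,"dx":0,"dy":0,"dz":0,"turn":0},{"hand":0,"dx":0,"dy":0,"dz":0,"turn":0},{"hand":0,"dx":0,"dy":0,"dz":0,"turn":0},{"hand":0,"dx":0,"dy":0,"dz":0,"turn":0}]'
python3 -m crank '[{"hand":0,"dx":-2,"dy":0,"dz":0,"turn":0},{"hand":0,"dx":-5,"dy":0,"dz":0,"turn":0},{"hand":0,"dx":-8,"dy":0,"dz":0,"turn":0},{"hand":0,"dx":-10,"dy":-5,"dz":0,"turn":0},{"hand":0,"dx":-10,"dy":-5,"dz":0,"turn":0},{"hand":0,"dx":-10,"dy":-5,"dz":0,"turn":0}]'
python3 - <<'E'
from h import *
np.set_printoptions(precision=4,suppress=True)
s=readout.get_state(); M=R.from_quat(s["orientation"]).as_matrix(); print(s["clock"],s["ee_pos"])
v=[]
for c,a,b,x,y in [("wrist",80,280,155,355),("side",70,190,190,310),("top",120,240,70,190)]:
    f=eyes.grab_frame(c); cv2.imwrite(f"pics/f_{c}.png",f)
    v.append(cv2.resize(f[a:b,x:y],(266,266),interpolation=cv2.INTER_CUBIC))
    for l in ["pin","loop","hinge"]:
        for t in eyes.tip_of(c,l): print(c,l,np.round(t["at"],1),round(t["p"],2),atz(c,t["at"],.12 if l=="hinge" else .078))
cv2.imwrite("pics/m8.png",np.hstack(v))
E
```

```text
clock: 12.5
ee_pos: [0.5517, 0.1959, 0.1206]
orientation: [0.542, -0.454, -0.542, -0.455]
ft_force: [0.3, 0.3, 0.2]
width: 0.0244
clock: 13.08
ee_pos: [0.5516, 0.1958, 0.1207]
orientation: [0.542, -0.455, -0.542, -0.455]
ft_force: [-0.2, -0.1, 1.0]
width: 0.0854
clock: 13.58
ee_pos: [0.6039, 0.2051, 0.2225]
orientation: [0.543, -0.453, -0.54, -0.456]
ft_force: [-0.7, 0.7, 0.7]
width: 0.0855
13.5833 [0.6039 0.2051 0.2225]
wrist pin [ 5.4 81.3] 0.96 [ 0.523  -0.0941  0.078 ]
wrist pin [253.7 119.7] 0.79 [0.539  0.1925 0.078 ]
wrist loop [255.1 115.1] 0.64 [0.5338 0.1928 0.078 ]
wrist hinge [249.9  80.1] 0.78 [0.506  0.1842 0.12  ]
side pin [254.5 127.2] 0.86 [0.5498 0.1923 0.078 ]
side pin [276.1 238.2] 0.86 [ 0.5258 -0.1551  0.078 ]
side loop [250.4 129.9] 0.76 [0.5373 0.1835 0.078 ]
side hinge [237.9 115.6] 0.6 [0.5076 0.1931 0.12  ]
top pin [121.7 184.5] 0.79 [0.5386 0.1952 0.078 ]
top pin [289.1 195.1] 0.73 [ 0.5217 -0.124   0.078 ]
top loop [125.1 188.6] 0.73 [0.5308 0.1882 0.078 ]
top hinge [114.2 199.3] 0.78 [0.5062 0.1907 0.12  ]
```

View pics/m8.png

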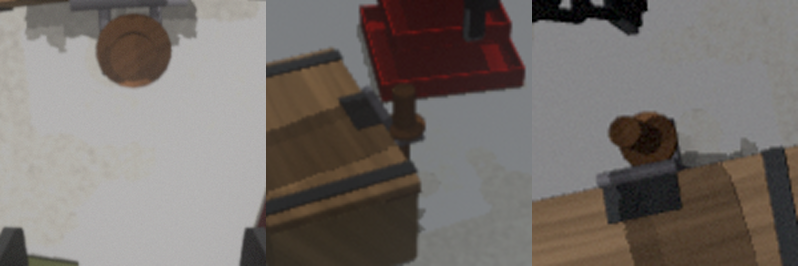

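The pin stands upright with its collar on the loop. In the side view its shaft shows below the staple. The hasp hangs closed and the gripper is clear of everything.

```bash
python3 -c "
from station import order,readout
s=readout.get_state(); print(s['clock'],s['ft_force']); print(order.close_job())"
```

```text
14.1833 [-0.25187859  0.3723769  -0.09741092]
the job is handed in; nothing more can be done
None
```

I swung the hasp closed over the staple, took the brown wide-collared pin from the rack's middle hole and dropped it through the staple's loop. I handed the job in at 14.2 s.

- **What went wrong on the way:** On the first lowering the collar caught the hinge barrel (about 15 N) and the pin tilted about 9° in the grip. I backed off, went in about 11 mm farther out, and met no contact force after that.
- **Last checks:** The pin looks upright, with its collar on the loop and its shaft showing below the staple. The networks put the collar about 5 mm (wrist), 10 mm (top) and 15 mm (side) from the loop centre; the limit is 22 mm. The gripper was open and clear.
- **Hasp:** I judged it closed from the pictures only; I did not measure its angle.
- **Where the cameras disagreed:** Side and top differed by up to about 8 mm on the pin and about 2 cm on the loop, so I used the wrist view for the fine alignment. One early move was refused because its rows lacked some keys; nothing moved.

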